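Close a drying canister and lift its desiccant cap off the inner lid

TASK

Start the drying dock by pressing the buttons on its grey pad one at a time: yellow, then blue, then red. Then lift the two nested lids together by the orange knob, lower them onto the open canister until the orange inner lid sits fully home, and only then let go. Last, take the white outer lid by its collar, lift it alone straight up until it is clear of the orange knob, leaving the inner lid seated, and finish holding it there, level above the canister, without letting go; leave everything else on the shelf where it is.

Things in the scene. Friction and masses are not known exactly. Their poses are not given: they have to be found in the camera images.
- yellow (a joint): yellow push button on the grey pad, cap 24 mm across; joint value is how far it is pressed: 0 m up, 0.006 m fully down; springs back; needs about 5 N to go fully down, counts as pressed from 0.004 m
- blue (a joint): blue push button, the same as the yellow one
- red (a joint): red push button, the same as the yellow one
- yellow_top (a point): centre of the yellow button's top face, z up; about 40 mm above the shelf. The three buttons stand in a row on a fixed grey pad (64 x 164 mm, 22 mm high), 52 mm between neighbours, in any order
- blue_top (a point): centre of the blue button's top face
- red_top (a point): centre of the red button's top face
- canister: open round aluminium canister, 100 mm outside and 80 mm inside diameter, fixed on a round grey dock 120 mm across and 12 mm high; origin at the centre of the dock's underside, z up; its rim is 80 mm above the shelf. A silver teleconverter, 62 mm across, stands inside and stays there, below the lid
- mouth (a point): centre of the canister's mouth, at the height of its rim, 80 mm above the shelf
- knob (a point): the orange inner lid's knob: upright cylinder 18 mm across; this point is on its axis, 13 mm below its top; while nested, 26 mm of knob stand free above the white collar (13 mm above and below this point). This point is 48 mm above the flange's underside, which rests on the canister's rim when home, and 60 mm above the plug's underside. z up
- collar (a point): the white outer lid's collar: upright tube 48 mm outside, 32 mm inside diameter, 24 mm high; this point is on its axis, half-way up. Nested, it is 25 mm below the knob's point, and the knob passes up through the collar with play, its top 26 mm above the collar. Lifted 55 mm from there, the outer lid is clear of the knob. z up
- inner_lid: orange inner lid, 160 g: tapered plug 58 to 73 mm across, 12 mm deep, that enters the canister's mouth, under a flange 94 mm across, 6 mm thick, that rests on the rim; knob on top. Origin at the centre of the plug's underside, z up. At the start it stands on the shelf with the outer lid on it; lifting the knob lifts both
- outer_lid: white outer lid, 120 g: flat ring 104 mm across, 5 mm thick, whose rim overhangs the orange flange by 4 mm, with the collar on top. It only rests loosely on the flange. Origin on its axis at the ring's underside, 17 mm below the collar's point, z up
- lens_holder: bystander: black upright lens holder with a spring clip, base 90 x 90 mm, 142 mm tall; origin under its base
- uv_filter: bystander: glass UV filter in a steel ring 72 mm across, 8 mm thick, lying flat; origin under it
- blower: bystander: teal blower, 66 mm across, 125 mm tall with its nozzle; origin under it
- level: bystander: small hot-shoe level, 20 x 20 x 26 mm; origin under it
- lens_cap: bystander: black lens cap, 72 mm across, 9 mm thick; origin under it
- charger: bystander: white battery charger with a black battery, 90 x 70 x 43 mm; origin under it

How it is judged (in metres and radians):
On the way, in this order (a step that is already met when the one before it is completed fails the run):
1. the yellow button is pressed alone (value of joint yellow above 0.004 m and value of joint each of blue, red below 0.002 m).
2. then the blue button alone (value of joint blue above 0.004 m and value of joint each of yellow, red below 0.002 m).
3. then the red button alone (value of joint red above 0.004 m and value of joint each of yellow, blue below 0.002 m).
4. both lids, still nested, are lifted clear of the shelf (horizontal distance between knob and collar below 0.006 m and z of collar in the frame of knob between -0.029 and -0.021 m and height (world z) of knob above 0.09 m and contact force between the fingers and inner_lid above 0.5 N), for 0.2 s.
5. the nested lids sit fully home on the canister while the knob is still held (horizontal distance between knob and collar below 0.006 m and z of collar in the frame of knob between -0.029 and -0.021 m and horizontal distance between knob and mouth below 0.006 m and z of knob in the frame of mouth between 0.045 and 0.0515 m and angle between knob's own z axis and vertical below 0.06 rad and contact force between the fingers and inner_lid above 0.5 N).
6. the lids are let go, still nested and seated (horizontal distance between knob and collar below 0.006 m and z of collar in the frame of knob between -0.029 and -0.021 m and horizontal distance between knob and mouth below 0.006 m and z of knob in the frame of mouth between 0.045 and 0.0515 m and angle between knob's own z axis and vertical below 0.06 rad and contact force between the fingers and inner_lid below 0.1 N and contact force between the fingers and outer_lid below 0.1 N), for 0.1 s.
At the end, for the whole second after the job is handed in: The orange lid is seated on the canister (centred to 6 mm, within 3.5 mm of home, tilt under 0.06 rad), still and untouched; the gripper alone holds the white lid, still, level to 0.2 rad, within 50 mm of the canister axis and at least 55 mm above where it lay (horizontal distance between knob and mouth below 0.006 m and z of knob in the frame of mouth between 0.045 and 0.0515 m and angle between knob's own z axis and vertical below 0.06 rad and linear speed of inner_lid below 0.01 m/s and contact force between each of the fingers, outer_lid and inner_lid below 0.1 N and contact force between outer_lid and canister below 0.1 N and contact force between the fingers and outer_lid above 1 N and z of collar in the frame of mouth above 0.078 m and horizontal distance between collar and mouth below 0.05 m and angle between collar's own z axis and vertical below 0.2 rad and linear speed of outer_lid below 0.03 m/s); the arm keeps its last pose, push and grip.
It fails at once if two buttons are down at once (value of joint each of yellow, blue above 0.003 m or value of joint each of blue, red above 0.003 m or value of joint each of yellow, red above 0.003 m).
It fails at once if the inner lid is pulled up out of the canister's mouth along with the gripped outer lid (contact force between the fingers and outer_lid above 2 N and contact force between the fingers and inner_lid below 0.1 N and horizontal distance between knob and mouth below 0.04 m and z of knob in the frame of mouth above 0.056 m).
It fails at once if a bystander is moved more than 20 mm (distance of any of lens_holder, uv_filter, blower, level, lens_cap, charger from where it was at the start of the episode above 0.02 m).
It also fails if it takes over 69 s, if anything falls off the work surface, if the arm or the gripper's body presses on something with over 40 N, if the wrist force passes 120 N, or if a joint passes its speed limit or range.

ROBOT

A 6-joint arm with a two-finger parallel gripper is mounted at the origin on the work surface. World frame = base frame: x ahead of the robot, y to its left, z up, the work surface at z = 0. Lengths are in m, angles in degrees, forces in N, time in s.
With the tool pointing down it reaches from about 0.3 to 0.75 m from the base axis. Payload 8.5 kg.
Tool frame: the origin (TCP) lies at the very end of the fingers, on their centre line; the grasp point (between the pads) lies 19 mm behind it; z points along the fingers, x is the direction in which the jaws open and shut, and the axes are right-handed (so a half turn about z gives the same grasp; the last joint's range is limited). The gripper opens to 85 mm and grips with 20 to 120 N. Pads are 22 mm wide; open, the fingers measure 114 mm over their backs; the gripper's body (76 mm by 85 mm) begins 54 mm behind the grasp point. The pads swing forward as they close: fully open they stand 13 mm farther back than shut.
Start: joints at [-76.794, 21.807, 74.336, -0, 83.858, -12.336], TCP at [0.237, -0.496, 0.231] pointing down, gripper open.
Joint ranges: [-178.18, 178.18], [-50.72, 133.34], [12.68, 142.11], [-81.47, 261.47], [9.98, 163.14], [-165.26, 165.26]. Speed limits (degrees/s): [136.94, 136.94, 180, 180, 180, 180].

INTERFACE

Orientations are given as [roll, pitch, yaw] about the fixed x, y, z axes, in that order (R = Rz(yaw) Ry(pitch) Rx(roll)).
In Python, from bench import robot gives the robot as it stands.
- The arm moves only by the tool send_rows, never from a script. Its arguments are lists of equal length, an entry for each row: "slide": the shift along the tool's x, y, z in cm, a list of three; "dr": the turn, a rotation vector about the tool's x, y, z in degrees, a list of three; "jaw": the opening, from 0 (shut) to 1 (fully open). A call has exactly 8 rows; each row is the pose to reach, as a shift and turn from the pose measured when the call began, along the tool's axes at that moment; what a row does not reach only later rows make up. A row lasts 1/12 s, in which the tool goes at most 41.7 mm and 7.16 degrees, less where a joint would pass 70% of its speed; a pose out of reach is approached as far as the arm can. A call with a gripper value outside its range is refused whole. The fingers move at their own pace and stop on an object; the grip force is fixed at half the most. Time passes only in rows, so rows that repeat a pose let the fingers close, or fill a call up. It gives the time, the measured TCP pose, the force and the opening at its end, in the units of the state.
- robot.get_obs(): the state, without advancing time (a new reading comes with each control period).
- robot.snapshot(name): name is "scene" or "top"; returns a dict with "frame" (420x560x3 uint8, red, green, blue), "intrinsics" (3x3 intrinsics, pixels), "rvec" (rotation vector, rad) and "tvec" (3), from world to camera coordinates, as OpenCV has them. Camera axes: x right, y down, z forward; pixel columns grow to the right and rows downward; lengths in m; the calibration is good to about 2 mm. A picture is of the moment at which its call begins. There is no depth.
- robot.job_done(): hands the job in, once; it reports no verdict.
The state is a dict: "time": time; "qpos": joint angles; "dq": joint speeds; "effort": joint torques, N m; "tool_pos": TCP position; "eef_rot": TCP orientation; "force": force on the tool from outside, world axes, zero at the start; "ft_torque": the same for the moment, N m; "width": finger opening in m.
Only numpy, scipy, OpenCV 4.12 (cv2) and the standard library are available. Lean on these libraries where they do the work, as an engineer would, in place of code of your own. Each camera call takes 0.05 s, during which the arm holds its last target. There are 200 camera calls.

## Working session

There is one attempt and no reset: what is moved stays moved. The work goes in short steps, Python scripts to look and compute and a tool call to move; the robot and the scene stay as the last step left them, time stands still between calls to the robot, and variables do not carry over. Pictures are saved under pics/ and viewed, about 8 in all and at most 12, crops included, and the job is handed in when it is done.

Besides the shell and the picture viewer there is one more tool, called after "Call:" by a JSON object that holds its "api" and its "payload". send_rows: Moves the arm, as the interface text tells. Its arguments: {"type":"object","properties":{"slide":{"type":"array","items":{"type":"array","items":{"type":"number"}}},"dr":{"type":"array","items":{"type":"array","items":{"type":"number"}}},"jaw":{"type":"array","items":{"type":"number"}}},"required":["slide","dr","jaw"]}

```bash
mkdir -p pics; python3 - <<'E'
from bench import robot
import cv2,numpy as np,json
o=robot.get_obs();print({k:np.round(v,4).tolist() for k,v in o.items()})
for n in("scene","top"):
    s=robot.snapshot(n);cv2.imwrite(f"pics/{n}0.png",cv2.resize(s["frame"][:,:,::-1],(800,600),interpolation=cv2.INTER_CUBIC))
    R=cv2.Rodrigues(np.array(s["rvec"],float))[0];print(n,np.array(s["intrinsics"]).tolist(),"pos",-R.T@np.array(s["tvec"]).ravel(),R.tolist())
E
```

```text
{'time': 0.0, 'qpos': [-76.7948, 21.8395, 74.3841, -0.0002, 83.8571, -12.3359], 'dq': [-0.0024, -0.1101, 0.058, -0.0758, -0.0266, 0.0347], 'effort': [-0.0019, -44.8468, -23.1282, -0.0003, 0.0048, -0.0], 'tool_pos': [0.2371, -0.496, 0.2307], 'eef_rot': [-179.983, 0.0788, -64.4588], 'force': [1.1665, 0.4343, 0.288], 'ft_torque': [-0.0124, 0.0292, -0.0132], 'width': 0.0853}
scene [[428.4675176035651, 0.0, 277.25711391417104], [0.0, 428.4675176035651, 207.3154384287195], [0.0, 0.0, 1.0]] pos [ 1.12662232 -0.07073998  0.97070031] [[0.1753911002106252, 0.9844963571328921, 0.0022101490834925686], [0.8476493659492735, -0.14986881251505835, -0.5089497926525961], [-0.5007279844113974, 0.09113869555458429, -0.8607933688173418]]
top [[528.3659602947158, 0.0, 282.96745660322154], [0.0, 528.3659602947158, 202.0588426493923], [0.0, 0.0, 1.0]] pos [0.41200397 0.0160361  1.48702714] [[-0.02839520654425398, -0.9995818719552463, -0.005458342583076495], [-0.9909530228144565, 0.02886580047750742, -0.13106819651495766], [0.13117095265416046, 0.0016872525708314379, -0.9913583279312088]]
```

View pics/top0.png

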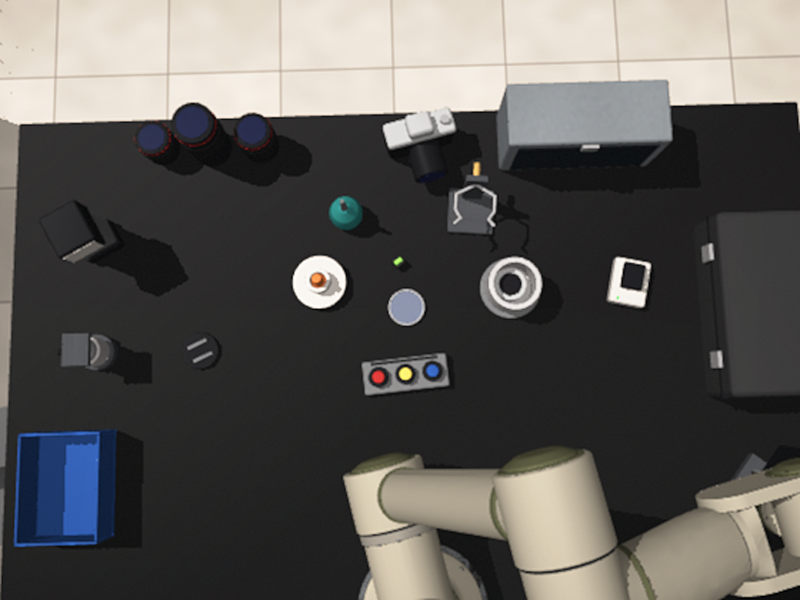

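View pics/scene0.png

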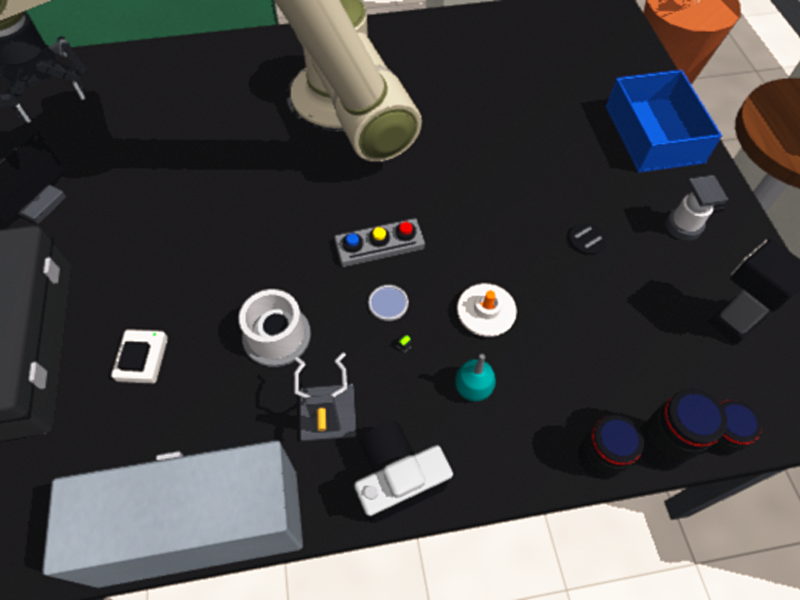

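Top view (800×600): red (378,377), yellow (405,373), blue (432,370), nested lids (320,282) with knob (317,279), canister mouth (512,285). The scene view agrees with this. Next I'll enlarge the crops to measure.

```bash
cat > h.py <<'E'
from bench import robot
import cv2,numpy as np
from scipy.optimize import least_squares
def ray(s,uv,z):
    R=cv2.Rodrigues(np.array(s["rvec"],float))[0];K=np.array(s["intrinsics"]);c=-R.T@np.array(s["tvec"]).ravel()
    d=R.T@np.linalg.solve(K,[uv[0],uv[1],1]);return c+d*(z-c[2])/d[2]
def proj(s,p):
    return cv2.projectPoints(np.array(p,float).reshape(-1,3),np.array(s["rvec"],float),np.array(s["tvec"],float),np.array(s["intrinsics"]),None)[0].reshape(-1,2)
def crop(s,u,v,w=64,k=4,h=None):
    h=h or w
    u,v=int(u),int(v);im=cv2.resize(s["frame"][v:v+h,u:u+w,::-1],None,fx=k,fy=k,interpolation=cv2.INTER_CUBIC)
    for i in range(0,w,10): cv2.line(im,(i*k,0),(i*k,4),(0,255,0),1)
    for i in range(0,h,10): cv2.line(im,(0,i*k),(4,i*k),(0,255,0),1)
    cv2.putText(im,f"{u},{v}",(8,14),0,.4,(0,255,255),1);return im
E
python3 - <<'E'
from h import *
t=robot.snapshot("top");s=robot.snapshot("scene")
a=np.hstack([crop(t,252,236),crop(t,192,166),crop(t,326,168)])
b=np.hstack([crop(s,234,140),crop(s,308,184),crop(s,158,194)])
cv2.imwrite("pics/c1.png",np.vstack([a,b]))
for nm,im,z in(("top",t,.04),("scene",s,.04)):
    h=cv2.cvtColor(im["frame"],cv2.COLOR_RGB2HSV)
    v0=[(238,280,252,320),(140,180,234,300)][nm=="scene"]
    for c,(lo,hi) in dict(yellow=(22,35),blue=(100,120),red=(-1,8)).items():
        m=np.zeros(h.shape[:2],bool);m[v0[0]:v0[1],v0[2]:v0[3]]=1
        m&=(h[...,0]>=max(lo,0))&(h[...,0]<=hi)&(h[...,1]>150)&(h[...,2]>110)
        y,x=np.nonzero(m);print(nm,c,m.sum(),x.mean(),y.mean(),np.round(ray(im,(x.mean(),y.mean()),z),4))
E
```

```text
top yellow 25 284.36 261.24 [0.4409 0.0193 0.04  ]
top blue 64 302.234375 258.953125 [ 0.4457 -0.0295  0.04  ]
top red 63 264.3015873015873 263.3174603174603 [0.4369 0.074  0.04  ]
scene yellow 69 265.1014492753623 163.02898550724638 [0.4434 0.0199 0.04  ]
scene blue 60 246.41666666666666 167.11666666666667 [ 0.4481 -0.0314  0.04  ]
scene red 62 283.83870967741933 159.17741935483872 [0.4395 0.0718 0.04  ]
```

View pics/c1.png

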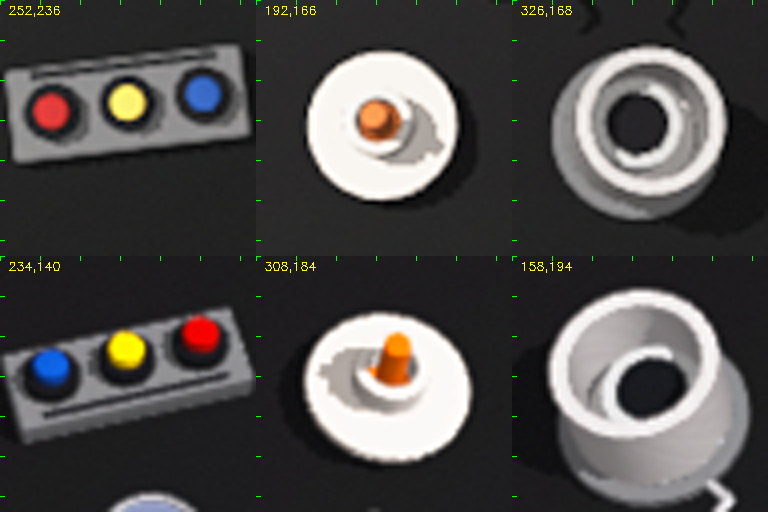

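```bash
python3 - <<'E'
from h import *
t=robot.snapshot("top");s=robot.snapshot("scene")
print("lid",ray(t,(223.25,196.9),.022),ray(s,(340.4,216.5),.022))
print("mouth",ray(t,(360.4,197.6),.08),ray(s,(188.0,220.5),.08))
print("knobtop",ray(s,(308+(398-256)/4-.4,184+(340-256)/4-.4),.073),ray(t,(192+(376-256)/4-.4,166+117/4-.4),.073))
E
```

```text
lid [0.62529722 0.18539219 0.022     ] [0.6293848  0.18294704 0.022     ]
mouth [ 0.60419601 -0.1898902   0.08      ] [ 0.60740481 -0.19116421  0.08      ]
knobtop [0.62485292 0.1841272  0.073     ] [0.62360579 0.18388667 0.073     ]
```

Both cameras agree to about 3 mm, which matches the calibration. My estimates are yellow (0.442,0.020), blue (0.447,-0.031), red (0.438,0.073), lids (0.626,0.184) and mouth (0.606,-0.190). I'm heading for the buttons with the jaws shut and yaw -90.

Call:
{"api": "send_rows", "payload": {"slide": [[-2.5,-2.7,0],[-5,-5.4,0],[-7.5,-8.1,0],[-10,-10.8,0],[-12.5,-13.5,0],[-15,-16.2,0],[-17.5,-18.9,0],[-20,-21.6,0]], "dr": [[0,0,3.2],[0,0,6.4],[0,0,9.6],[0,0,12.8],[0,0,16],[0,0,19.2],[0,0,22.4],[0,0,25.5]], "jaw": [0,0,0,0,0,0,0,0]}}

```text
time: 0.97
tool_pos: [0.346, -0.2208, 0.2313]
eef_rot: [-180.0, 0.0, -90.1]
force: [0.6, -1.0, 0.5]
width: 0.0001
```

Call:
{"api": "send_rows", "payload": {"slide": [[-3.5,-1.4,1],[-7,-2.8,2.5],[-10.5,-4.2,4.5],[-14,-5.6,6.5],[-17.5,-7,8.5],[-21,-8.4,11],[-24.1,-9.6,13.5],[-24.1,-9.6,15.5]], "dr": [[0,0,0],[0,0,0],[0,0,0],[0,0,0],[0,0,0],[0,0,0],[0,0,0],[0,0,0]], "jaw": [0,0,0,0,0,0,0,0]}}

```text
time: 1.63
tool_pos: [0.4436, 0.0237, 0.0755]
eef_rot: [-179.9, 0.0, -89.9]
force: [-0.0, -0.6, -1.0]
width: 0.0001
```

```bash
python3 - <<'E'
from h import *
print(robot.get_obs()["tool_pos"])
s=robot.snapshot("scene");t=robot.snapshot("top");p=robot.get_obs()["tool_pos"]
print(proj(s,p),proj(t,p))
cv2.imwrite("pics/c2.png",np.hstack([crop(s,225,125,80,5),crop(t,245,225,80,5)]))
cv2.imwrite("pics/c3.png",crop(s,150,180,100,6)) 
E
```

```text
[0.44357749 0.02369045 0.0754577 ]
[[265.30596299 154.50555378]] [[283.48098708 260.91515059]]
```

View pics/c2.png

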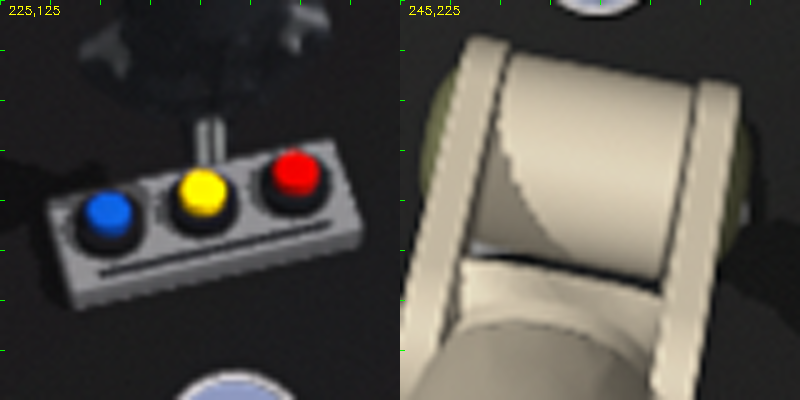

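Finger tip at about (267,157) px and yellow cap at (265.6,162.6) px, so the alignment is good to a few mm. Pressing yellow.

Call:
{"api": "send_rows", "payload": {"slide": [[0.5,0.1,0],[0.5,0.1,1],[0.5,0.1,2],[0.5,0.1,3],[0.5,0.1,3.6],[0.5,0.1,4.1],[0.5,0.1,4.1],[0.5,0.1,4.1]], "dr": [[0,0,0],[0,0,0],[0,0,0],[0,0,0],[0,0,0],[0,0,0],[0,0,0],[0,0,0]], "jaw": [0,0,0,0,0,0,0,0]}}

```text
time: 2.4
tool_pos: [0.4408, 0.0149, 0.0372]
eef_rot: [179.9, -0.1, -90.0]
force: [-12.4, -3.9, 50.7]
width: -0.0
```

```bash
python3 - <<'E'
from h import *
for i in range(3): robot.snapshot("scene"); o=robot.get_obs();print(o["tool_pos"],o["force"])
E
```

```text
[0.44079081 0.01494887 0.03719201] [-12.8278016   -3.71037958  49.80636737]
[0.44080319 0.0149442  0.03721437] [-11.91757885  -3.54289304  49.81807009]
[0.44080185 0.01493181 0.03719484] [-13.50548057  -3.3985309   50.47571749]
```

Call:
{"api": "send_rows", "payload": {"slide": [[0,0,-1.5],[0,0,-3],[0,0,-4],[1.7,-0.2,-4],[3.4,-0.4,-4],[4.8,-0.6,-4],[4.8,-0.6,-4],[4.8,-0.6,-4]], "dr": [[0,0,0],[0,0,0],[0,0,0],[0,0,0],[0,0,0],[0,0,0],[0,0,0],[0,0,0]], "jaw": [0,0,0,0,0,0,0,0]}}

```text
time: 3.22
tool_pos: [0.4469, -0.034, 0.078]
eef_rot: [-180.0, -0.1, -90.1]
force: [-0.2, 0.4, 0.4]
width: -0.0002
```

```bash
python3 - <<'E'
from h import *
s=robot.snapshot("scene");o=robot.get_obs();print(o["tool_pos"],o["force"])
cv2.imwrite("pics/c4.png",np.hstack([crop(s,225,125,80,5),crop(s,150,195,80,5)])) 
E
```

```text
[ 0.44673685 -0.03337995  0.07782504] [-0.93654298 -0.23097671 -0.42569656]
```

View pics/c4.png

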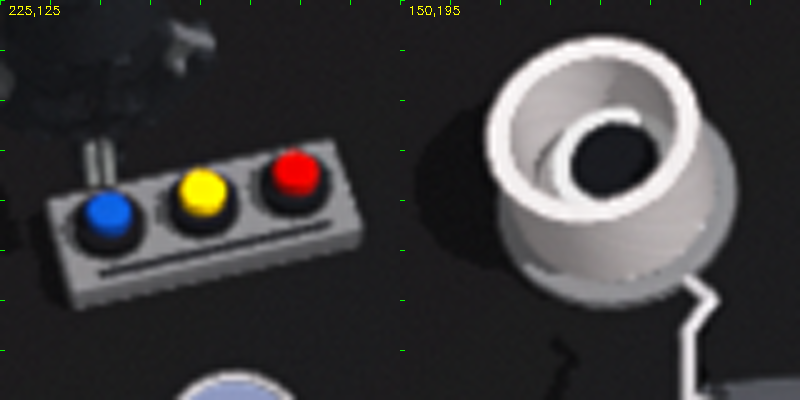

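Tip (245,162.4) is over the blue cap (246.8,167). The clip of the lens holder stays on the +x side of the dock. Pressing blue more gently.

Call:
{"api": "send_rows", "payload": {"slide": [[-0.2,0,1],[-0.2,0,2],[-0.2,0,3],[-0.2,0,3.6],[-0.2,0,3.9],[-0.2,0,4.1],[-0.2,0,4.1],[-0.2,0,4.1]], "dr": [[0,0,0],[0,0,0],[0,0,0],[0,0,0],[0,0,0],[0,0,0],[0,0,0],[0,0,0]], "jaw": [0,0,0,0,0,0,0,0]}}

```text
time: 3.93
tool_pos: [0.4463, -0.0308, 0.0379]
eef_rot: [180.0, -0.0, -90.0]
force: [-4.5, 3.2, 13.1]
width: 0.0003
```

Blue is down, with 13 N at the bottom stop. Next is red.

Call:
{"api": "send_rows", "payload": {"slide": [[0,0,-1.5],[0,0,-3],[0,0,-4],[-3.5,0.3,-4],[-7,0.6,-4],[-10.4,0.9,-4],[-10.4,0.9,-4],[-10.4,0.9,-4]], "dr": [[0,0,0],[0,0,0],[0,0,0],[0,0,0],[0,0,0],[0,0,0],[0,0,0],[0,0,0]], "jaw": [0,0,0,0,0,0,0,0]}}

```text
time: 4.6
tool_pos: [0.4372, 0.0745, 0.0782]
eef_rot: [-180.0, -0.1, -89.8]
force: [0.3, 0.0, -0.1]
width: -0.0003
```

Call:
{"api": "send_rows", "payload": {"slide": [[0,0,1],[0,0,2],[0,0,3],[0,0,3.6],[0,0,3.9],[0,0,4.1],[0,0,4.1],[0,0,4.1]], "dr": [[0,0,0],[0,0,0],[0,0,0],[0,0,0],[0,0,0],[0,0,0],[0,0,0],[0,0,0]], "jaw": [0,0,0,0,0,0,0,0]}}

```text
time: 5.27
tool_pos: [0.4374, 0.0736, 0.038]
eef_rot: [-180.0, -0.1, -89.8]
force: [-3.7, -4.5, 8.7]
width: 0.0001
```

Red took 8.7 N at full depth, so all three are pressed. Going above the knob with the jaws open.

Call:
{"api": "send_rows", "payload": {"slide": [[0,0,-3],[0,0,-6],[-1.5,-2.5,-8],[-3.5,-6,-8.5],[-5.5,-9.5,-8.5],[-7.5,-13,-8.5],[-9.5,-16.5,-8.5],[-11,-18.8,-8.5]], "dr": [[0,0,0],[0,0,0],[0,0,0],[0,0,0],[0,0,0],[0,0,0],[0,0,0],[0,0,0]], "jaw": [0,0,0,0.5,0.8,0.8,0.8,0.8]}}

```text
time: 5.93
tool_pos: [0.6276, 0.1854, 0.123]
eef_rot: [-179.9, -0.1, -89.8]
force: [-0.5, -0.9, -0.0]
width: 0.0607
```

```bash
python3 - <<'E'
from h import *
robot.snapshot("scene");s=robot.snapshot("scene");t=robot.snapshot("top");o=robot.get_obs();p=o["tool_pos"];print(p,o["width"],proj(s,p),proj(t,p))
cv2.imwrite("pics/c5.png",np.hstack([crop(s,300,150,80,5,110),crop(t,185,145,80,5,110)])) 
E
```

```text
[0.62580244 0.18471391 0.12218228] 0.06804556195806952 [[346.26660657 194.11269321]] [[219.00401315 191.30796866]]
```

View pics/c5.png

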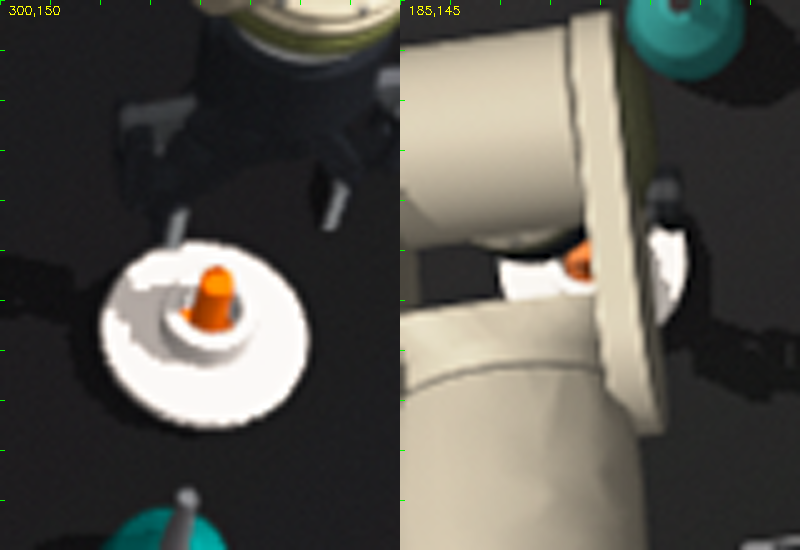

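Jaws straddle the knob in y: tips at about (335.6,199) and (366.4,195) px, knob top at (343,205) px. Going down with a small -y correction.

Call:
{"api": "send_rows", "payload": {"slide": [[0.2,0,1],[0.2,0,2],[0.2,0,3],[0.2,0,4],[0.2,0,5],[0.2,0,6],[0.2,0,6.7],[0.2,0,6.7]], "dr": [[0,0,0],[0,0,0],[0,0,0],[0,0,0],[0,0,0],[0,0,0],[0,0,0],[0,0,0]], "jaw": [0.8,0.8,0.8,0.8,0.8,0.8,0.8,0.8]}}

```text
time: 6.75
tool_pos: [0.625, 0.1824, 0.0532]
eef_rot: [179.8, -0.1, -89.8]
force: [-0.4, -0.2, -0.1]
width: 0.0685
```

```bash
python3 - <<'E'
from h import *
s=robot.snapshot("scene");o=robot.get_obs();p=o["tool_pos"];print(p,o["width"],o["force"],proj(s,p))
cv2.imwrite("pics/c6.png",crop(s,300,165,80,7,75)) 
E
```

```text
[0.62550567 0.1825031  0.05430069] 0.06823021276392019 [1.08927702 0.41627141 1.20750515] [[341.51715886 208.79774833]]
```

View pics/c6.png

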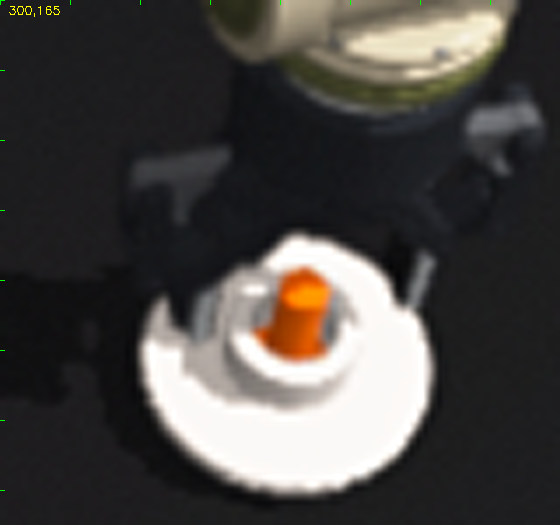

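The jaws straddle the knob nearly centred: tips at about (329,211) and (360,206) px, knob at (343,208) px. Closing.

Call:
{"api": "send_rows", "payload": {"slide": [[0.1,0,0],[0.1,0,0],[0.1,0,0],[0.1,0,0],[0.1,0,0],[0.1,0,0],[0.1,0,0],[0.1,0,0]], "dr": [[0,0,0],[0,0,0],[0,0,0],[0,0,0],[0,0,0],[0,0,0],[0,0,0],[0,0,0]], "jaw": [0.5,0.4,0.3,0.2,0.1,0,0,0]}}

```text
time: 7.47
tool_pos: [0.6257, 0.1817, 0.0546]
eef_rot: [180.0, -0.1, -89.8]
force: [0.8, 1.1, 1.9]
width: 0.0158
```

Call:
{"api": "send_rows", "payload": {"slide": [[0,0,-0.3],[0,0,-0.8],[0,0,-1.6],[0,0,-2.5],[0,0,-3.5],[0,0,-4.5],[0,0,-5.2],[0,0,-5.2]], "dr": [[0,0,0],[0,0,0],[0,0,0],[0,0,0],[0,0,0],[0,0,0],[0,0,0],[0,0,0]], "jaw": [0,0,0,0,0,0,0,0]}}

```text
time: 8.13
tool_pos: [0.6265, 0.1819, 0.109]
eef_rot: [-179.8, -0.1, -89.8]
force: [0.2, 0.5, -2.4]
width: 0.0153
```

```bash
python3 - <<'E'
from h import *
s=robot.snapshot("scene");o=robot.get_obs();p=o["tool_pos"];print(p,o["width"],o["force"],proj(s,p))
cv2.imwrite("pics/c7.png",crop(s,300,145,80,7,80)) 
E
```

```text
[0.62606267 0.18182623 0.10778129] 0.015831264830215543 [ 0.43884831 -0.7243883  -2.50478751] [[344.25916171 197.63356033]]
```

View pics/c7.png

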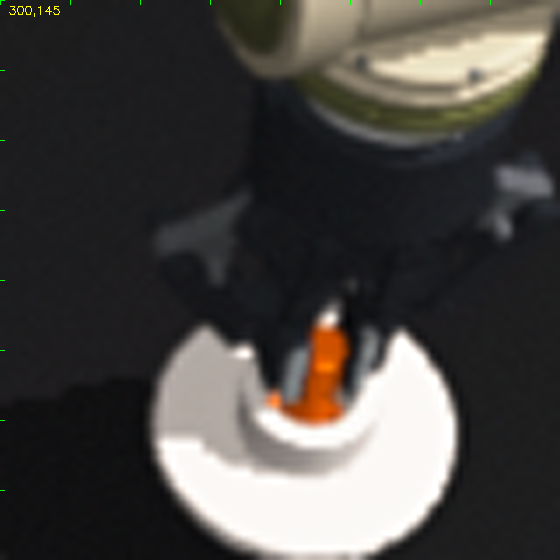

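Both lids are up, level and nested: weight 2.5 N, knob between the tips at (346,197) px. I'll check the clip clearance at the dock before moving.

```bash
python3 - <<'E'
from h import *
s=robot.snapshot("scene");t=robot.snapshot("top")
for z in(.08,.11,.142): print(z,[np.round(ray(t,u,z)[:2],3) for u in((320,162),(347,162),(320,142),(333,131))],[np.round(ray(s,u,z)[:2],3) for u in((208,251),(241,248))])
cv2.imwrite("pics/c8.png",np.hstack([crop(t,300,118,80,5,100),crop(s,170,230,80,5,100)]))
E
```

```text
0.08 [array([ 0.705, -0.085]), array([ 0.703, -0.158]), array([ 0.76 , -0.087]), array([ 0.79 , -0.124])] [array([ 0.695, -0.152]), array([ 0.7  , -0.077])]
0.11 [array([ 0.699, -0.083]), array([ 0.696, -0.155]), array([ 0.753, -0.085]), array([ 0.782, -0.121])] [array([ 0.709, -0.149]), array([ 0.715, -0.077])]
0.142 [array([ 0.692, -0.081]), array([ 0.69 , -0.151]), array([ 0.745, -0.083]), array([ 0.773, -0.118])] [array([ 0.725, -0.146]), array([ 0.73 , -0.077])]
```

View pics/c8.png

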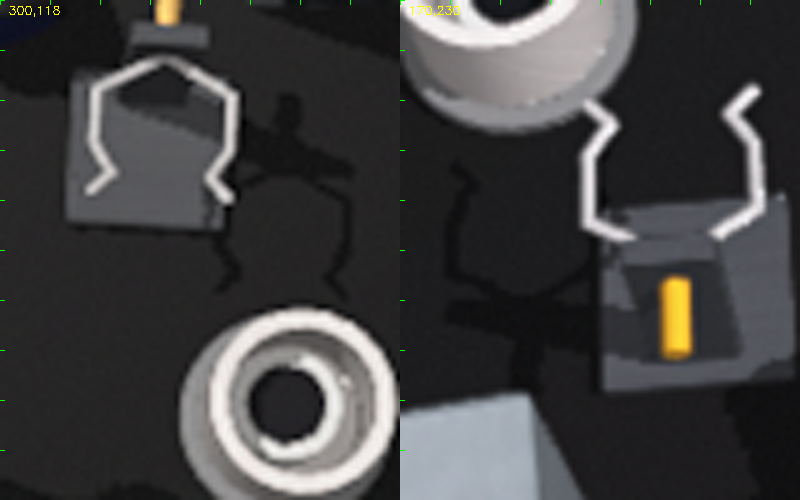

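The clip tips are at about (0.70,-0.15), roughly 100 mm from the canister axis, so the 52 mm lid radius clears them. Carrying.

Call:
{"api": "send_rows", "payload": {"slide": [[0,0,-1.5],[0.5,0,-3.5],[2,0.1,-5.5],[4.5,0.3,-6.2],[7.5,0.5,-6.2],[10.5,0.7,-6.2],[13.5,0.9,-6.2],[16.5,1.1,-6.2]], "dr": [[0,0,0],[0,0,0],[0,0,0],[0,0,0],[0,0,0],[0,0,0],[0,0,0],[0,0,0]], "jaw": [0,0,0,0,0,0,0,0]}}

```text
time: 8.95
tool_pos: [0.6146, 0.0156, 0.168]
eef_rot: [179.9, -0.1, -89.8]
force: [0.5, -0.3, -2.3]
width: 0.0156
```

Call:
{"api": "send_rows", "payload": {"slide": [[3,0.2,0],[6,0.4,0],[9,0.6,0],[12,0.8,0],[15,1.0,0],[18,1.0,0],[20,1.0,0],[20.6,1.0,0]], "dr": [[0,0,0],[0,0,0],[0,0,0],[0,0,0],[0,0,0],[0,0,0],[0,0,0],[0,0,0]], "jaw": [0,0,0,0,0,0,0,0]}}

```text
time: 9.62
tool_pos: [0.6048, -0.1937, 0.1675]
eef_rot: [179.8, -0.1, -90.0]
force: [-0.2, 1.4, -2.6]
width: 0.0156
```

Call:
{"api": "send_rows", "payload": {"slide": [[0,0,0.5],[0,0,1],[0,0,1],[0,0,1],[0,0,1],[0,0,1],[0,0,1],[0,0,1]], "dr": [[0,0,0],[0,0,0],[0,0,0],[0,0,0],[0,0,0],[0,0,0],[0,0,0],[0,0,0]], "jaw": [0,0,0,0,0,0,0,0]}}

```text
time: 10.28
tool_pos: [0.6049, -0.1935, 0.1577]
eef_rot: [179.8, -0.1, -89.9]
force: [0.2, -0.5, -1.8]
width: 0.0155
```

```bash
python3 - <<'E'
from h import *
s=robot.snapshot("scene");t=robot.snapshot("top");o=robot.get_obs();p=o["tool_pos"];print(p,o["width"],o["force"],o["eef_rot"])
pb=p[2]-.0546 # plug underside z
print("plug z",pb)
# expected ring top outline from tool pos, and rim outline expected
a=np.linspace(0,2*np.pi,73)
def circ(c,r,z): return np.c_[c[0]+r*np.cos(a),c[1]+r*np.sin(a),0*a+z]
for n,im in(("s",s),("t",t)):
    q=proj(im,circ(p,.052,pb+.022));print(n,"pred ring bbox",q.min(0),q.max(0))
S=crop(s,140,160,90,6,100);T=crop(t,320,150,80,5,100)
cv2.imwrite("pics/c9.png",S)
E
```

```text
[ 0.60479356 -0.19366669  0.15759837] 0.015636278326892437 [-0.04752054  0.15162762 -3.09776564] [ 1.79806104e+02 -1.28212019e-01 -8.99594662e+01]
plug z 0.10299837005527165
s pred ring bbox [160.33395642 191.00196304] [206.19513922 230.40309747]
t pred ring bbox [344.28264709 175.25483614] [384.25158975 214.78156126]
```

View pics/c9.png

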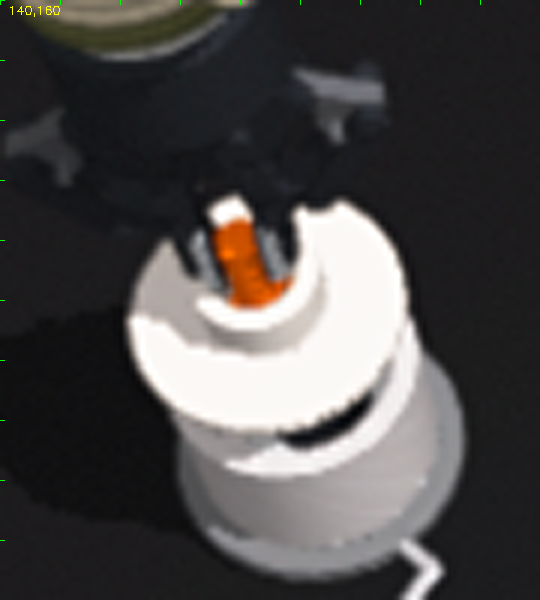

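The lid ring (161–208, bottom 231.6 px) is within about 1 mm of the canister axis in the same camera. Lowering.

Call:
{"api": "send_rows", "payload": {"slide": [[0,0,0.5],[0,0,1],[0,0,1.5],[0,0,2],[0,0,2.5],[0,0,2.9],[0,0,3.2],[0,0,3.2]], "dr": [[0,0,0],[0,0,0],[0,0,0],[0,0,0],[0,0,0],[0,0,0],[0,0,0],[0,0,0]], "jaw": [0,0,0,0,0,0,0,0]}}

```text
time: 11.05
tool_pos: [0.6045, -0.1936, 0.1248]
eef_rot: [179.7, -0.1, -90.0]
force: [-0.7, -0.5, -2.8]
width: 0.0155
```

Still hanging free with no side force. Going down in small steps until it rests.

Call:
{"api": "send_rows", "payload": {"slide": [[0,0,0.1],[0,0,0.2],[0,0,0.3],[0,0,0.3],[0,0,0.3],[0,0,0.3],[0,0,0.3],[0,0,0.3]], "dr": [[0,0,0],[0,0,0],[0,0,0],[0,0,0],[0,0,0],[0,0,0],[0,0,0],[0,0,0]], "jaw": [0,0,0,0,0,0,0,0]}}

```text
time: 11.72
tool_pos: [0.6047, -0.1934, 0.1228]
eef_rot: [179.8, -0.1, -89.9]
force: [-2.3, 3.0, 5.9]
width: 0.0157
```

Call:
{"api": "send_rows", "payload": {"slide": [[0,0,0.1],[0,0,0.15],[0,0,0.15],[0,0,0.15],[0,0,0.15],[0,0,0.15],[0,0,0.15],[0,0,0.15]], "dr": [[0,0,0],[0,0,0],[0,0,0],[0,0,0],[0,0,0],[0,0,0],[0,0,0],[0,0,0]], "jaw": [0,0,0,0,0,0,0,0]}}

```text
time: 12.38
tool_pos: [0.6048, -0.1932, 0.1227]
eef_rot: [179.9, -0.1, -89.9]
force: [-3.0, 3.5, 8.3]
width: 0.0157
```

Hard stop at TCP z 0.1227, and home is predicted at 0.1226. Opening the jaws.

Call:
{"api": "send_rows", "payload": {"slide": [[0,0,0],[0,0,0],[0,0,0],[0,0,0],[0,0,0],[0,0,-0.5],[0,0,-1],[0,0,-1]], "dr": [[0,0,0],[0,0,0],[0,0,0],[0,0,0],[0,0,0],[0,0,0],[0,0,0],[0,0,0]], "jaw": [0.3,0.6,0.9,1,1,1,1,1]}}

```text
time: 13.05
tool_pos: [0.6054, -0.1935, 0.1341]
eef_rot: [-180.0, -0.2, -89.9]
force: [-1.0, 0.1, -0.7]
width: 0.0852
```

```bash
python3 - <<'E'
from h import *
robot.snapshot("scene");robot.snapshot("scene");s=robot.snapshot("scene");o=robot.get_obs();p=o["tool_pos"];print(p,o["width"],o["force"],o["eef_rot"])
cv2.imwrite("pics/c10.png",crop(s,140,160,90,6,100))
a=np.linspace(0,2*np.pi,73)
for c in((.6047,-.1933),(.606,-.191),(.6075,-.191)):
    q=proj(s,np.c_[c[0]+.052*np.cos(a),c[1]+.052*np.sin(a),0*a+.090]);print(c,(q.min(0)-[139.6,159.6])*6,(q.max(0)-[139.6,159.6])*6,(proj(s,[c[0],c[1],.141])-[139.6,159.6])*6)
E
```

```text
[ 0.60483926 -0.193165    0.13274715] 0.08526326862402414 [ 0.15852819  0.37015133 -0.33714822] [ 1.79895953e+02 -1.44490662e-01 -8.99317139e+01]
(0.6047, -0.1933) [146.20488513 235.19053726] [412.99319122 466.84586795] [[255.37410427 281.59178464]]
(0.606, -0.191) [152.29163097 237.05091263] [419.15493257 468.91076077] [[261.75997925 283.60920948]]
(0.6075, -0.191) [152.46121675 240.17774992] [419.52224104 472.38396563] [[262.0222268  287.00078634]]
```

View pics/c10.png

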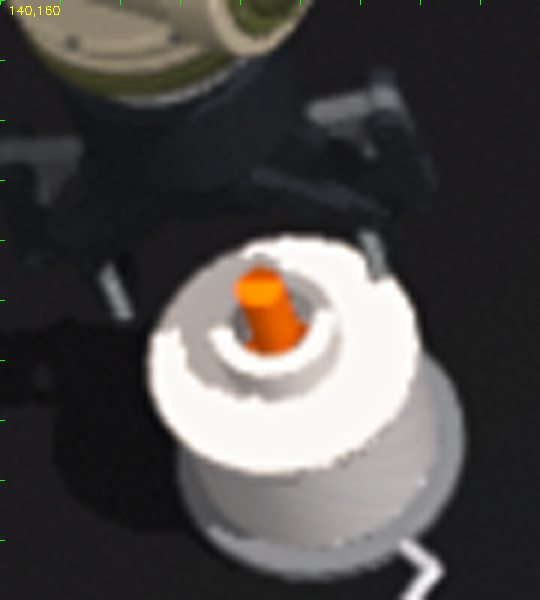

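The lids sit home, level and centred: ring box 148–420 × 236–472 crop px, predicted 152–419 × 237–469. The jaws are clear. Going down around the collar.

Call:
{"api": "send_rows", "payload": {"slide": [[0,0,0.5],[0,0,1.1],[0,0,1.7],[0,0,2.3],[0,0,2.9],[0,0,3.4],[0,0,3.9],[0,0,3.9]], "dr": [[0,0,0],[0,0,0],[0,0,0],[0,0,0],[0,0,0],[0,0,0],[0,0,0],[0,0,0]], "jaw": [1,1,1,1,1,1,1,1]}}

```text
time: 13.87
tool_pos: [0.6044, -0.1931, 0.0925]
eef_rot: [179.8, -0.1, -89.9]
force: [-0.3, -0.2, -0.8]
width: 0.0851
```

Call:
{"api": "send_rows", "payload": {"slide": [[0,0,0],[0,0,0],[0,0,0],[0,0,0],[0,0,0],[0,0,0],[0,0,0],[0,0,0]], "dr": [[0,0,0],[0,0,0],[0,0,0],[0,0,0],[0,0,0],[0,0,0],[0,0,0],[0,0,0]], "jaw": [0.8,0.7,0.6,0.5,0.4,0.2,0,0]}}

```text
time: 14.53
tool_pos: [0.6047, -0.1932, 0.0933]
eef_rot: [179.9, -0.1, -89.9]
force: [0.2, 0.1, 5.5]
width: 0.0463
```

The collar is gripped, width 46 mm (the knob also read 2 mm small). Lifting slowly.

Call:
{"api": "send_rows", "payload": {"slide": [[0,0,-0.2],[0,0,-0.5],[0,0,-0.8],[0,0,-1.1],[0,0,-1.4],[0,0,-1.7],[0,0,-2],[0,0,-2]], "dr": [[0,0,0],[0,0,0],[0,0,0],[0,0,0],[0,0,0],[0,0,0],[0,0,0],[0,0,0]], "jaw": [0,0,0,0,0,0,0,0]}}

```text
time: 15.2
tool_pos: [0.605, -0.1933, 0.1141]
eef_rot: [179.9, -0.2, -89.9]
force: [0.2, 0.3, -0.2]
width: 0.0462
```

Call:
{"api": "send_rows", "payload": {"slide": [[0,0,-0.6],[0,0,-1.3],[0,0,-2],[0,0,-2.7],[0,0,-3.4],[0,0,-4.1],[0,0,-4.8],[0,0,-5.2]], "dr": [[0,0,0],[0,0,0],[0,0,0],[0,0,0],[0,0,0],[0,0,0],[0,0,0],[0,0,0]], "jaw": [0,0,0,0,0,0,0,0]}}

```text
time: 15.87
tool_pos: [0.6053, -0.1932, 0.1673]
eef_rot: [-180.0, -0.2, -89.9]
force: [-0.8, -0.0, -0.8]
width: 0.0459
```

Call:
{"api": "send_rows", "payload": {"slide": [[0,0,0],[0,0,0],[0,0,0],[0,0,0],[0,0,0],[0,0,0],[0,0,0],[0,0,0]], "dr": [[0,0,0],[0,0,0],[0,0,0],[0,0,0],[0,0,0],[0,0,0],[0,0,0],[0,0,0]], "jaw": [0,0,0,0,0,0,0,0]}}

```text
time: 16.53
tool_pos: [0.6052, -0.1933, 0.1672]
eef_rot: [180.0, -0.2, -89.9]
force: [-0.2, -0.5, -1.8]
width: 0.0461
```

```bash
python3 - <<'E'
from h import *
F=[]
for i in range(4): s=robot.snapshot("scene");o=robot.get_obs();F.append(o["force"])
print(o["tool_pos"],o["width"],np.mean(F,0),o["eef_rot"])
cv2.imwrite("pics/c11.png",crop(s,130,130,100,6,100))
E
```

```text
[ 0.60525095 -0.19323578  0.16728559] 0.046151548905716794 [-0.06444677 -0.33679003 -1.35400959] [179.99934033  -0.2004417  -89.93254335]
```

View pics/c11.png

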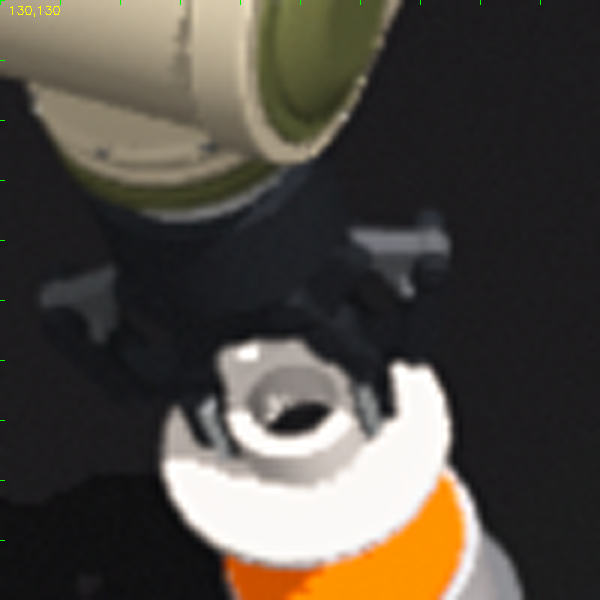

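The white lid is held level and its bore is empty. The load is 1.35 N, which is the outer lid alone, and the lift is 74 mm. The orange flange lies on the canister below. One numeric check of the flange, then I hand in.

```bash
python3 - <<'E'
from h import *
s=robot.snapshot("scene");h=cv2.cvtColor(s["frame"],cv2.COLOR_RGB2HSV)
m=np.zeros(h.shape[:2],bool);m[190:270,140:240]=1
m&=(h[...,0]>5)&(h[...,0]<22)&(h[...,1]>170)&(h[...,2]>120)
y,x=np.nonzero(m);print("orange",m.sum(),"right",x.max(),"bottom",y.max())
a=np.linspace(0,2*np.pi,73);q=proj(s,np.c_[.606+.047*np.cos(a),-.191+.047*np.sin(a),0*a+.083]);print("pred",q.min(0),q.max(0))
o=robot.get_obs();print(o["width"],np.abs(o["dq"]).max());robot.job_done()
E
```

```text
orange 504 right 206 bottom 236
pred [167.77957978 202.38391205] [207.7388663 237.1674273]
0.046052698867193674 0.10988231390907467
the job is handed in; nothing more can be done
```

I carried out every step of the task and handed the job in at about 17 s of the 69 s allowed. The hand-in gives no verdict, so what follows is from my own readings.

- **Buttons:** I pressed yellow, blue and red in that order, each to its stop. The push was 50, 13 and 9 N. The 50 N on yellow was harder than intended because its stop was about 3 mm higher than I expected.
- **Lids onto the canister:** I lifted the two lids nested by the knob (about 2.5 N). They went down to a hard stop within 0.1 mm of the predicted home height, and I let go only then. A picture afterwards showed them level, nested and centred.
- **White lid:** I gripped it by the collar and raised it 74 mm straight up. It hangs level over the canister with the knob out of its bore. The load is 1.35 N, which is the white lid alone.
- **Orange lid:** in the final image its flange is within about 1–2 pixels (2–4 mm) of the seated position.
- **Other things on the shelf:** nothing touched them as far as the forces and pictures showed, but I did not measure their positions at the end.

**Disagreements:** the two cameras differed by up to 3–4 mm on absolute positions, and the gripper width read about 2 mm under the true sizes. Neither affected the grasps or the fit.

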